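# Show the cook where the garlic is

### The job

I need the garlic from the drawer of the wooden pantry box. First push the mug that stands in front of it aside along the worktop, well to the left or right and out of the drawer's way, then hook the drawer open by its handle, nearly all the way, and point at the garlic bulb: hold the fingertips centred over it, about 3 cm above its top, for two seconds, and finish still pointing so that I see which one to take. Work gently with the fingertips only: pinch or lift nothing, let the mug touch neither drawer nor box, touch none of the produce, and leave everything else where it stands.

Things in the scene. Friction and masses are not known exactly. Their poses are not given: they have to be found in the camera images.
- pantry_box: Low wooden box fixed on the worktop, 150 mm deep (x), 300 wide (y), 106 high, with one drawer. Origin: centre of its underside; its front looks along its own -x, with the shut drawer's face at x = -75 mm, 262 mm wide (a 4 mm frame stands proud of it). Turned by up to 0.35 rad. Two spice jars stand on its top, behind the middle.
- drawer (a joint): How far the drawer is out (m) along the box's -x: 0 shut (as at the start), 0.12 fully out; friction about 1.5 N, stays where left. Three compartments side by side, each 80 mm wide, 90 deep, one piece of produce in each, in any order; floor 24 mm, walls 64 mm above the worktop; their middles are 59 mm behind the drawer's face, so 41 mm in front of the box at 0.10.
- drawer_handle (a point): Middle of the drawer's steel bar handle, 72 mm above the worktop; moves with the drawer. The bar is 10 mm thick, runs 110 mm along the box's y, its centre line 49 mm in front of the drawer's face: behind it is a gap for a fingertip, 40 mm deep and 98 mm long, open from above and below.
- mug: Loose red mug with pale dots, 0.3 kg, upright on the worktop in front of the drawer. Round body 87 mm in diameter, 97 mm high; its handle sticks out 30 mm along the mug's own -y, and at the start points away from the box, towards the robot. Origin: on the underside, 14.5 mm from the body's axis towards the handle.
- mug_center (a point): Middle of the mug's round body, on its axis, 48.5 mm above its underside. Out of the drawer's way means at least 190 mm to one side of the box's middle line (the box's y).
- garlic: Loose garlic bulb, 60 x 57 x 58 mm, in one compartment of the drawer: whitish, squat and ribbed, with a stub of stalk. Origin: centre of its underside.
- garlic_center (a point): Middle of the garlic bulb, 29 mm above its underside; its top is about 82 mm above the worktop.
- lemon: Loose lemon, 71 x 53 x 51 mm, in another compartment. Origin: centre of its underside.
- nectarine: Loose nectarine, 67 x 67 x 62 mm, in another compartment. Origin: centre of its underside.
- spice_jar_a: Spice jar, 45 mm in diameter, 106 mm high, on top of the pantry box. Origin: centre of its underside. Leave alone.
- spice_jar_b: A second spice jar, 45 x 106 mm, on top of the pantry box beside the first. Leave alone.
- bottle: Slim glass oil bottle, 61 mm in diameter, 268 mm high, at the back on the left. Origin: centre of its underside. Leave alone.
- tin: Round food tin, 86 mm in diameter, 40 mm high, at the right. Leave alone.
- tea_box: Dark carton of tea, 68 x 136 x 69 mm, at the back on the right. Leave alone.
- teaspoon: Teaspoon, 130 x 27 x 11 mm, lying on the worktop at the front on the right. Leave alone.
Things that resemble listed ones, but are neither listed nor needed, are in the scene too. Leave any green look-alike of the mug alone.

How it is judged:
By the outcome, as a careful person would: the job done as asked, in the order asked, and still so for the second after the job is handed in, with the robot touching nothing.
It also fails if it takes over 61 s, if anything falls off the work surface, if the arm or the gripper's body presses on something with over 40 N, if the wrist force passes 120 N, or if a joint passes its speed limit or range.

### The arm

A 7-joint arm with a two-finger parallel gripper is mounted at the origin on a cart in front of the work surface, level with it; the furniture and walls round the work are solid. World frame = base frame: x ahead of the robot, y to its left, z up, the work surface at z = 0. Lengths are in m, angles in rad, forces in N, time in s.
With the tool pointing down it reaches from about 0.4 to 0.875 m from the base axis. Payload 4.4 kg.
Tool frame: the origin (TCP) lies on the centre line of the jaws, within the pads' length; the fingertips stand 17 mm ahead of it and the grasp point (between the pads) lies 2 mm behind it; z points along the fingers, y is the direction in which the jaws open and shut (so a half turn about z gives the same grasp; the last joint's range is limited). The gripper opens to 85 mm and grips with 20 to 120 N. Pads are 22 mm wide; open, the fingers measure 114 mm over their backs; the gripper's body (76 mm by 85 mm) begins 54 mm behind the grasp point. The pads swing forward as they close: fully open they stand 13 mm farther back than shut.
Start: joints at [-1.283, 0.628, 0.038, 1.517, -0.027, 0.996, -0.02], TCP at [0.225, 0.61, 0.248] pointing down, gripper open.
Joint ranges: [-3.06, 3.06], [-0.37, 2.12], [-1.25, 1.32], [0.18, 2.47], [-1.1, 4.24], [0.23, 1.98], [-2.94, 2.94]. Speed limits (rad/s): [2.57, 2.57, 3.14, 3.14, 3.14, 3.14, 3.14].

### API

Orientations are given as a rotation vector (axis times angle).
In Python, from cell import env gives the robot as it stands.
- The arm moves only by the tool jog_arm, never from a script. Its argument "moves" is a list that holds one entry, the list of rows, each a list of 7 numbers: the shift along the tool's x, y, z in m, then the turn, a rotation vector about the tool's x, y, z in degrees, then the opening in per cent of the stroke, from 0 (shut) to 100 (fully open). A call has 1 to 10 rows; each row shifts and turns the commanded pose from where the row before left it, along the tool's axes as they then stand; what a row does not reach is not made up. A row lasts 1/8 s, in which the tool goes at most 62.5 mm and 10.7 degrees, less where a joint would pass 70% of its speed; a pose out of reach is approached as far as the arm can. A call with a gripper value outside its range is refused whole. The fingers move at their own pace and stop on an object; "squeeze" is the grip in N (left out, the last holds). Time passes only in rows, so rows that do not move let the fingers close. It gives the time, the measured TCP pose, the force and the opening at its end, in the units of the state.
- env.read_state(): the state, without advancing time (a new reading comes with each control period).
- env.snapshot(name): name is "scene" or "top" or "wrist"; returns the picture (420x560x3 uint8, blue, green, red); there is no depth.
- env.camera_params(name): a dict with "mtx" (3x3 intrinsics, pixels), "R" (3x3) and "t" (3): a world point X has camera coordinates R X + t. Camera axes: x right, y down, z forward; pixel columns grow to the right and rows downward; lengths in m; the calibration is good to about 2 mm. A picture is of the moment at which its call begins: read the wrist's pose just before it. camera_params takes no time and is no camera call; for the wrist camera it gives the pose at the moment of the call.
- env.hand_in(): hands the job in, once; it reports no verdict.
Trained networks look in the newest picture that a camera, given by its name, has taken for a name from the list of things; names that differ only in an ending like _2 or _b are one class to them, and where a whole thing is asked for, a point or a joint stands for the part that bears it (a point fixed in the world has none). Each returns a list of dicts, best first, with "confidence" (0 to 1); they miss things now and then, are a little off and sometimes report something else, mostly with a low value. They report only what shows in the picture. A call takes as long as a camera call. They do not tell look-alikes from the thing itself.
- env.recognise(camera, thing): "location" ([column, row] in pixels, amid what is visible of it).
- env.outline_of(camera, thing): "mask" (420x560 bool, what is visible of it) and "location" ([column, row] in pixels, amid what is visible of it).
The state is a dict: "clock": time; "joint_pos": joint angles; "qvel": joint speeds; "tau": joint torques, N m; "position": TCP position; "tool_rot": TCP orientation; "contact_force": force on the tool from outside, world axes, zero at the start; "moment": the same for the moment, N m; "finger_gap": finger opening in m.
Only numpy, scipy, OpenCV 4.12 (cv2) and the standard library are available. Lean on these libraries where they do the work, as an engineer would, in place of code of your own. Each camera call takes 0.05 s, during which the arm holds its last target. There are 200 camera calls.

## Working session

There is one attempt and no reset: what is moved stays moved. The work goes in short steps, Python scripts to look and compute and a tool call to move; the robot and the scene stay as the last step left them, time stands still between calls to the robot, and variables do not carry over. Pictures are saved under pics/ and viewed, about 8 in all and at most 12, crops included, and the job is handed in when it is done.

Besides the shell and the picture viewer there is one more tool, called after "Request:" as a command line: name --argument value ..., lists and objects as JSON in quotes. jog_arm: Moves the arm, as the interface text tells. Its arguments: {"type":"object","properties":{"moves":{"type":"array","items":{"type":"array","items":{"type":"array","items":{"type":"number"}}}},"squeeze":{"type":"number"}},"required":["moves"]}

```bash
mkdir -p pics; ls
cat > h.py <<'E'
import numpy as np, cv2
from cell import env
from scipy.spatial.transform import Rotation as Ro
def ray(cam,uv,z,P=None):
    P=P or env.camera_params(cam); K,R,t=map(np.array,(P['mtx'],P['R'],P['t']))
    d=R.T@np.linalg.solve(K,[uv[0],uv[1],1]); c=-R.T@t.ravel()
    return c+d*(z-c[2])/d[2]
def proj(cam,X,P=None):
    P=P or env.camera_params(cam); q=np.array(P['mtx'])@(np.array(P['R'])@np.array(X)+np.array(P['t']).ravel())
    return q[:2]/q[2]
E
python3 - <<'E'
from h import *
s=env.read_state(); print({k:np.round(v,3).tolist() for k,v in s.items()})
for c in ('scene','top'):
    cv2.imwrite(f'pics/{c}0.png',env.snapshot(c))
    P=env.camera_params(c); print(c,-np.array(P['R']).T@np.array(P['t']).ravel(), P['mtx'][0][0])
    for n in ('mug','pantry_box','drawer_handle','spice_jar_a','bottle','tin','tea_box','teaspoon'):
        print(n,[(np.round(r['location']).tolist(),round(r['confidence'],2)) for r in env.recognise(c,n)][:4])
E
```

```text
pics
{'clock': 0.0, 'joint_pos': [-1.283, 0.629, 0.038, 1.518, -0.027, 0.996, -0.02], 'qvel': [0.0, -0.0, 0.001, -0.001, -0.001, 0.002, 0.0], 'tau': [0.001, -56.34, 1.227, -19.345, 0.011, 0.01, -0.0], 'position': [0.225, 0.609, 0.247], 'tool_rot': [-0.553, -3.092, 0.003], 'contact_force': [-0.089, 0.13, 0.325], 'moment': [-0.007, -0.02, 0.049], 'finger_gap': 0.085}
scene [-0.41614671  0.70711686  0.65326159] 474.7078050554564
mug [([236.0, 278.0], 0.89), ([270.0, 236.0], 0.61), ([345.0, 236.0], 0.49)]
pantry_box [([205.0, 219.0], 0.66)]
drawer_handle [([221.0, 224.0], 0.95)]
spice_jar_a [([209.0, 174.0], 0.62)]
bottle [([124.0, 206.0], 0.75)]
tin [([332.0, 190.0], 0.91), ([166.0, 189.0], 0.67)]
tea_box [([285.0, 184.0], 0.81)]
teaspoon []
top [ 0.22086354 -0.0653276   1.19556547] 437.04247769297814
mug [([250.0, 218.0], 0.9), ([374.0, 305.0], 0.65), ([187.0, 116.0], 0.55)]
pantry_box []
drawer_handle [([238.0, 173.0], 0.9)]
spice_jar_a [([187.0, 118.0], 0.89), ([241.0, 111.0], 0.83)]
bottle [([139.0, 118.0], 0.78)]
tin [([400.0, 164.0], 0.73)]
tea_box [([372.0, 118.0], 0.73)]
teaspoon [([340.0, 254.0], 0.73)]
```

View pics/scene0.png

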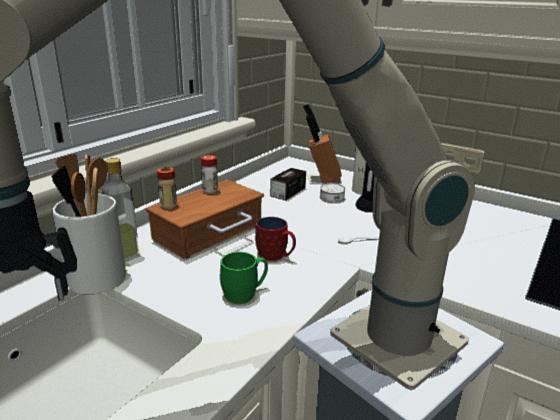

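View pics/top0.png

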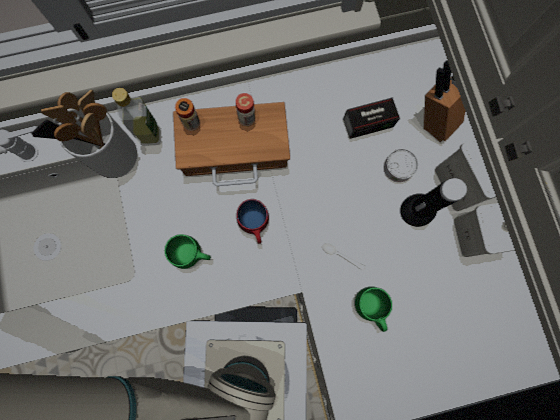

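The scene view shows the red mug in front of the drawer at about (272,238), with a green look-alike at (240,277). The top view shows the red mug at (252,216), the drawer handle at (236,181) and green mugs at (182,250) and (373,305). The box top's corners are at about (175,110), (287,103), (289,160) and (177,168), and the space to the right of the mug is open.

Run:
```python
from h import *
img=env.snapshot('top')
P=env.camera_params('top')
hsv=cv2.cvtColor(img,cv2.COLOR_BGR2HSV)
# box top quad via wood colour
m=((hsv[...,0]>4)&(hsv[...,0]<16)&(hsv[...,1]>110)&(hsv[...,2]>90)).astype(np.uint8)
m[:, :150]=0; m[:,310:]=0; m[200:]=0
m=cv2.morphologyEx(m,cv2.MORPH_OPEN,np.ones((5,5)))
c=max(cv2.findContours(m,0,2)[0],key=cv2.contourArea); r=cv2.minAreaRect(c)
q=cv2.boxPoints(r); W=np.array([ray('top',p,.106,P) for p in q]); print(q.round(),'\n',W.round(3)); print([np.linalg.norm(W[i]-W[i-1]).round(3) for i in range(4)])
for uvs in [[(175,110),(287,103),(289,160),(177,168)]]:
    print('hand corners',np.array([ray('top',p,.106,P) for p in uvs]).round(3))
for n,z in (('mug',.06),('drawer_handle',.072),('teaspoon',.005),('tin',.04),('tea_box',.06),('bottle',.1)):
    for o in env.outline_of('top',n)[:3]:
        ys,xs=np.nonzero(o['mask']); w=np.array([ray('top',p,z,P) for p in zip(xs,ys)])
        print(n,round(o['confidence'],2),np.round(o['location']),'ctr',((w.min(0)+w.max(0))/2).round(3),'min',w.min(0).round(3),'max',w.max(0).round(3),'mean',w.mean(0).round(3))
        if n=='drawer_handle':
            b=cv2.minAreaRect(np.float32(w[:,:2])); print(b)
# mug rim ellipse: rim z=.097
for uv in [(237,201),(269,215),(252,199),(252,233),(258,240)]: print(uv,ray('top',uv,.097,P).round(3))
big=cv2.resize(img[90:270,150:390],None,fx=3.3,fy=3.3,interpolation=cv2.INTER_CUBIC); cv2.imwrite('pics/topcrop.png',big)
```

```text
[[171. 111.]
 [285. 102.]
 [289. 159.]
 [176. 168.]] 
 [[ 0.694  0.208  0.106]
 [ 0.727 -0.092  0.106]
 [ 0.568 -0.107  0.106]
 [ 0.537  0.186  0.106]]
[np.float64(0.158), np.float64(0.302), np.float64(0.159), np.float64(0.294)]
hand corners [[ 0.697  0.199  0.106]
 [ 0.723 -0.098  0.106]
 [ 0.565 -0.106  0.106]
 [ 0.538  0.184  0.106]]
mug 0.65 [375. 306.] ctr [ 0.19  -0.324  0.06 ] min [ 0.134 -0.371  0.06 ] max [ 0.247 -0.277  0.06 ] mean [ 0.198 -0.326  0.06 ]
mug 0.57 [181. 250.] ctr [0.328 0.156 0.06 ] min [0.284 0.097 0.06 ] max [0.372 0.216 0.06 ] mean [0.328 0.166 0.06 ]
mug 0.56 [253. 215.] ctr [ 0.412 -0.014  0.06 ] min [ 0.355 -0.059  0.06 ] max [0.47  0.031 0.06 ] mean [ 0.421 -0.013  0.06 ]
drawer_handle 0.77 [236. 169.] ctr [0.538 0.041 0.072] min [ 0.503 -0.086  0.072] max [0.572 0.167 0.072] mean [0.542 0.038 0.072]
((0.533650815486908, 0.038561880588531494), (0.056188102811574936, 0.254191517829895), 6.817615032196045)
teaspoon 0.53 [334. 251.] ctr [ 0.328 -0.259  0.005] min [ 0.293 -0.316  0.005] max [ 0.362 -0.202  0.005] mean [ 0.332 -0.249  0.005]
tin 0.55 [400. 166.] ctr [ 0.578 -0.413  0.04 ] min [ 0.532 -0.461  0.04 ] max [ 0.624 -0.366  0.04 ] mean [ 0.577 -0.412  0.04 ]
tea_box 0.62 [371. 114.] ctr [ 0.705 -0.331  0.06 ] min [ 0.645 -0.408  0.06 ] max [ 0.765 -0.255  0.06 ] mean [ 0.706 -0.33   0.06 ]
(237, 201) [0.455 0.027 0.097]
(269, 215) [ 0.42  -0.056  0.097]
(252, 199) [ 0.461 -0.012  0.097]
(252, 233) [ 0.373 -0.014  0.097]
(258, 240) [ 0.356 -0.03   0.097]
```

View pics/topcrop.png

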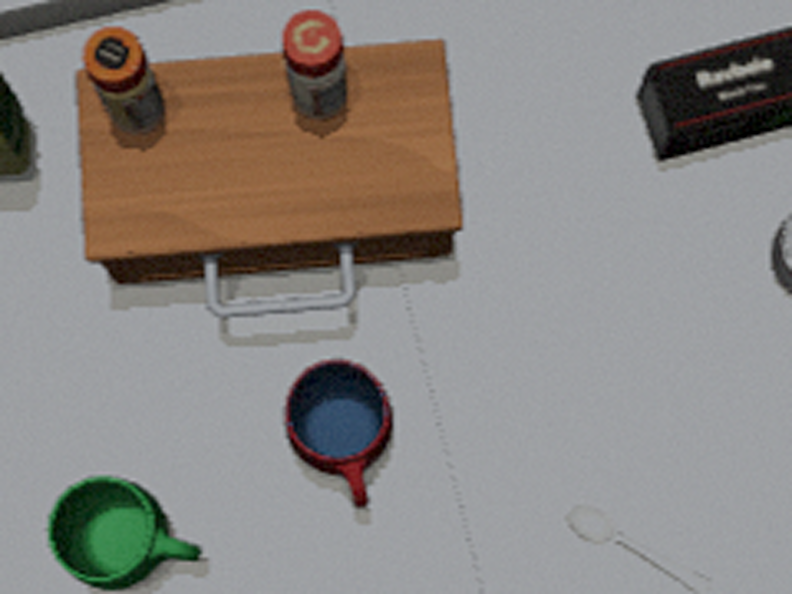

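Crop notes: the bar of the drawer handle runs from (212,314) to (353,302), the mug rim is centred at (339,415) and its handle points towards the robot. That puts the red mug at about (0.417, -0.014) and the box's yaw at about 0.093 rad. To the right is open worktop, so I'll push the mug that way, cradled on two fingertips. First comes the transit with the turn.

Request:
jog_arm --moves '[[[0,0,0,0,0,9.2,59],[0,0,0,0,0,9.2,59],[0,0,0,0,0,9.2,59],[0,0,0,0,0,9.2,59],[0,0,0,0,0,9.2,59],[0,0,0,0,0,9.2,59],[0,0,0,0,0,9.3,59]]]'

```text
clock: 2.12
position: [0.2251, 0.6098, 0.2483]
tool_rot: [-2.124, -2.315, 0.0]
contact_force: [1.3, -0.2, 0.2]
finger_gap: 0.0503
```

Request:
jog_arm --moves '[[[-0.056,0.013,0,0,0,0,59],[-0.056,0.013,0,0,0,0,59],[-0.056,0.013,0,0,0,0,59],[-0.056,0.013,0,0,0,0,59],[-0.056,0.013,0,0,0,0,59],[-0.056,0.013,0,0,0,0,59],[-0.056,0.013,0,0,0,0,59],[-0.056,0.013,0,0,0,0,59],[-0.056,0.013,0,0,0,0,59],[0,0,0,0,0,0,59]]]'

```text
clock: 3.38
position: [0.3889, 0.1142, 0.2488]
tool_rot: [2.128, 2.309, 0.001]
contact_force: [0.3, -0.5, -0.4]
finger_gap: 0.0505
```

Run:
```python
from h import *
P=env.camera_params('top')
# bar from the earlier top crop
a,b=[ray('top',(150+u/3.3,90+v/3.3),.077,P) for u,v in ((212,314),(353,302))]
print('bar',a.round(4),b.round(4),((a+b)/2).round(4),'yaw',np.arctan2(-(a-b)[0],(a-b)[1]))
s=env.read_state(); print({k:np.round(s[k],3).tolist() for k in ('clock','position','tool_rot','joint_pos','finger_gap')})
R=Ro.from_rotvec(s['tool_rot']).as_matrix(); print(R.round(3))
P=env.camera_params('wrist'); cv2.imwrite('pics/w1.png',env.snapshot('wrist'))
for o in env.outline_of('wrist','mug')[:3]:
    ys,xs=np.nonzero(o['mask']); w=np.array([ray('wrist',p,.09,P) for p in zip(xs,ys)])
    print(round(o['confidence'],2),np.round(o['location']),w.min(0).round(3),w.max(0).round(3))
```

```text
bar [0.5013 0.0896 0.077 ] [ 0.5133 -0.0227  0.077 ] [0.5073 0.0335 0.077 ] yaw 0.10658983115277683
{'clock': 3.375, 'position': [0.389, 0.114, 0.249], 'tool_rot': [2.128, 2.309, 0.001], 'joint_pos': [-0.689, 0.305, 0.429, 2.162, -0.192, 0.709, -0.049], 'finger_gap': 0.05}
[[-0.082  0.997  0.002]
 [ 0.997  0.082 -0.001]
 [-0.001  0.002 -1.   ]]
0.86 [296. 301.] [ 0.355 -0.056  0.09 ] [0.464 0.062 0.09 ]
0.68 [217. 138.] [0.286 0.102 0.09 ] [0.373 0.208 0.09 ]
```

View pics/w1.png

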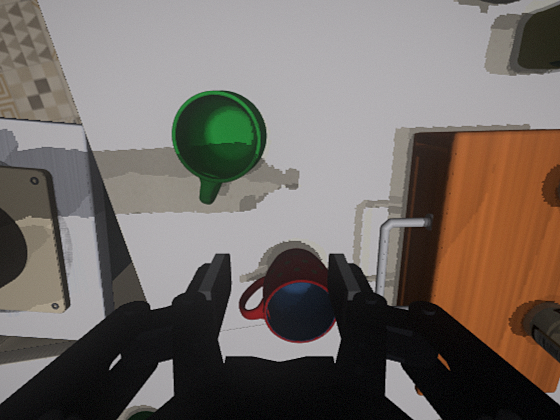

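The wrist view shows the red mug between the fingers, its rim centred at about (298,310), with the green mug clear at (220,137) and its handle tip at (207,200). The measurements agree. I'll lower the fingers just to the left of the red mug.

Request:
jog_arm --moves '[[[-0.026,0.0095,0,0,0,0,59],[-0.026,0.0095,0,0,0,0,59],[0,0,0.04,0,0,0,59],[0,0,0.04,0,0,0,59],[0,0,0.04,0,0,0,59],[0,0,0.03,0,0,0,59],[0,0,0.02,0,0,0,59],[0,0,0.017,0,0,0,59],[0,0,0,0,0,0,59]]]'

```text
clock: 4.6
position: [0.4097, 0.0707, 0.0644]
tool_rot: [-2.113, -2.319, 0.004]
contact_force: [-0.0, -0.0, -0.1]
finger_gap: 0.0504
```

Request:
jog_arm --moves '[[[-0.007,0,0,0,0,0,59],[-0.007,0,0,0,0,0,59],[-0.007,0,0,0,0,0,59],[-0.007,0,0,0,0,0,59],[-0.007,0,0,0,0,0,59],[-0.007,0,0,0,0,0,59],[0,0,0,0,0,0,59]]]'

```text
clock: 5.48
position: [0.4144, 0.0265, 0.0653]
tool_rot: [-2.118, -2.317, 0.001]
contact_force: [-0.6, -0.3, 0.1]
finger_gap: 0.0506
```

Run:
```python
from h import *
s=env.read_state(); print({k:np.round(s[k],3).tolist() for k in ('clock','position','joint_pos','contact_force','finger_gap')})
P=env.camera_params('top'); cv2.imwrite('pics/t2.png',env.snapshot('top')[90:330,120:440])
for o in env.outline_of('top','mug')[:3]:
    ys,xs=np.nonzero(o['mask']); w=np.array([ray('top',p,.06,P) for p in zip(xs,ys)])
    print(round(o['confidence'],2),np.round(o['location']),w.min(0).round(3),w.max(0).round(3))
```

```text
{'clock': 5.475, 'position': [0.414, 0.027, 0.065], 'joint_pos': [-0.302, 0.69, 0.252, 2.297, -0.757, 0.236, 0.728], 'contact_force': [-0.646, -0.26, 0.112], 'finger_gap': 0.051}
0.97 [257. 218.] [ 0.35  -0.062  0.06 ] [0.467 0.012 0.06 ]
0.83 [376. 305.] [ 0.134 -0.371  0.06 ] [ 0.245 -0.277  0.06 ]
0.62 [206. 258.] [0.308 0.097 0.06 ] [0.321 0.113 0.06 ]
```

Contact is made and the fingers cradle the mug. Joint 6 is close to its limit at this short reach, so the push drifts outward slightly.

Request:
jog_arm --moves '[[[-0.006,0.004,0,0,0,0,59],[-0.008,0.004,0,0,0,0,59],[-0.01,0.003,0,0,0,0,59],[-0.01,0.002,0,0,0,0,59],[-0.01,0.002,0,0,0,0,59],[-0.01,0.002,0,0,0,0,59],[-0.01,0.002,0,0,0,0,59],[-0.01,0.002,0,0,0,0,59],[-0.01,0.002,0,0,0,0,59],[0,0,0,0,0,0,59]]]'

```text
clock: 6.82
position: [0.4452, -0.0559, 0.065]
tool_rot: [-2.119, -2.317, 0.002]
contact_force: [-0.7, -0.2, -0.1]
finger_gap: 0.0504
```

```bash
cat > m.py <<'E'
from h import *
s=env.read_state(); print({k:np.round(s[k],3).tolist() for k in ('clock','position','joint_pos','contact_force','finger_gap')})
P=env.camera_params('top'); I=env.snapshot('top'); cv2.imwrite('pics/t3.png',cv2.resize(I[90:290,150:430],None,fx=2.8,fy=2.8))
for o in env.outline_of('top','mug')[:3]:
    ys,xs=np.nonzero(o['mask']); w=np.array([ray('top',p,.06,P) for p in zip(xs,ys)])
    print(round(o['confidence'],2),np.round(o['location']),w.min(0).round(3),w.max(0).round(3))
E
python3 m.py
```

```text
{'clock': 6.825, 'position': [0.445, -0.056, 0.065], 'joint_pos': [-0.135, 0.712, 0.292, 2.212, -0.675, 0.306, 0.83], 'contact_force': [-0.652, -0.153, -0.08], 'finger_gap': 0.05}
0.95 [376. 306.] [ 0.139 -0.371  0.06 ] [ 0.247 -0.277  0.06 ]
0.75 [289. 208.] [ 0.378 -0.143  0.06 ] [ 0.496 -0.072  0.06 ]
0.61 [183. 106.] [0.724 0.16  0.06 ] [0.757 0.211 0.06 ]
```

Request:
jog_arm --moves '[[[-0.006,0.0005,0,0,0,0,59],[-0.01,0.0005,0,0,0,0,59],[-0.012,0.0005,0,0,0,0,59],[-0.013,0.0005,0,0,0,0,59],[-0.013,0.0005,0,0,0,0,59],[-0.013,0.0005,0,0,0,0,59],[-0.013,0,0,0,0,0,59],[-0.012,0,0,0,0,0,59],[-0.01,0,0,0,0,0,59],[-0.006,0,0,0,0,0,59]]]'

```text
clock: 8.18
position: [0.4575, -0.1624, 0.0647]
tool_rot: [-2.116, -2.317, 0.001]
contact_force: [-0.1, 2.7, 1.4]
finger_gap: 0.0506
```

```bash
python3 m.py
```

```text
{'clock': 8.175, 'position': [0.457, -0.162, 0.065], 'joint_pos': [0.077, 0.738, 0.311, 2.114, -0.594, 0.378, 0.962], 'contact_force': [-0.122, 2.658, 1.38], 'finger_gap': 0.051}
0.67 [330. 207.] [ 0.39  -0.252  0.06 ] [ 0.498 -0.183  0.06 ]
0.59 [372. 305.] [ 0.139 -0.371  0.06 ] [ 0.247 -0.279  0.06 ]
0.58 [182. 251.] [0.284 0.1   0.06 ] [0.372 0.216 0.06 ]
```

View pics/t3.png

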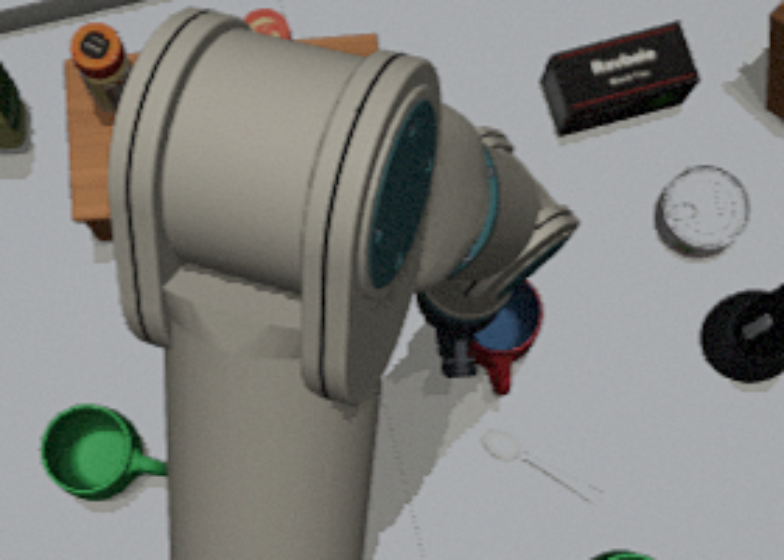

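The top view shows the red mug at about (505,330) in the crop, well right of the box and just clear of the spoon bowl at (500,445). I estimate its axis at (0.453, -0.209), about 0.235 m to the right of the box's middle line. Next I'll back off, rise, shut the fingers and turn a quarter turn for the hook.

Request:
jog_arm --moves '[[[0.01,0,0,0,0,0,59],[0.02,0,0,0,0,0,59],[0.01,0,-0.02,0,0,0,59],[0,0,-0.05,0,0,0,59],[0,0,-0.05,0,0,0,59],[0,0,-0.03,0,0,0,0],[0.04,0.01,0,0,0,0,0],[0.05,0.02,0,0,0,0,0],[0.05,0.03,0,0,0,0,0],[0.018,0,0,0,0,0,0]]]'

```text
clock: 9.52
position: [0.5008, 0.0457, 0.2145]
tool_rot: [-2.107, -2.325, -0.001]
contact_force: [0.5, -0.5, -0.6]
finger_gap: -0.0004
```

Request:
jog_arm --moves '[[[0,0,0,0,0,-9.2,0],[0,0,0,0,0,-9.2,0],[0,0,0,0,0,-9.2,0],[0,0,0,0,0,-9.2,0],[0,0,0,0,0,-9.2,0],[0,0,0,0,0,-9.2,0],[0,0,0,0,0,-9.2,0],[0,0,0,0,0,-9.2,0],[0,0,0,0,0,-9.2,0],[0,0,0,0,0,-7.7,0]]]'

```text
clock: 10.78
position: [0.4988, 0.0405, 0.2148]
tool_rot: [0.164, -3.134, -0.002]
contact_force: [0.2, -0.3, -1.1]
finger_gap: -0.0002
```

```bash
cat > w.py <<'E'
from h import *
import sys
s=env.read_state(); print({k:np.round(s[k],4).tolist() for k in ('clock','position','tool_rot','joint_pos','contact_force','finger_gap')})
P=env.camera_params('wrist'); I=env.snapshot('wrist'); cv2.imwrite(f'pics/{sys.argv[1]}.png',I)
for n in sys.argv[2:]:
    n,z=n.split(':')
    for o in env.outline_of('wrist',n)[:2]:
        ys,xs=np.nonzero(o['mask']); w=np.array([ray('wrist',p,float(z),P) for p in zip(xs,ys)])
        print(n,round(o['confidence'],2),np.round(o['location']),ray('wrist',o['location'],float(z),P).round(3),w.min(0).round(3),w.max(0).round(3))
E
python3 w.py w2 drawer_handle:.072
```

```text
{'clock': 10.775, 'position': [0.4988, 0.0405, 0.2148], 'tool_rot': [0.1635, -3.1335, -0.0024], 'joint_pos': [-0.2337, 0.4678, 0.1392, 1.9649, -0.0978, 0.7188, 1.6397], 'contact_force': [0.2312, -0.2536, -1.0581], 'finger_gap': -0.0002}
drawer_handle 0.81 [265. 246.] [0.544 0.033 0.072] [ 0.501 -0.094  0.072] [0.58  0.178 0.072]
```

View pics/w2.png

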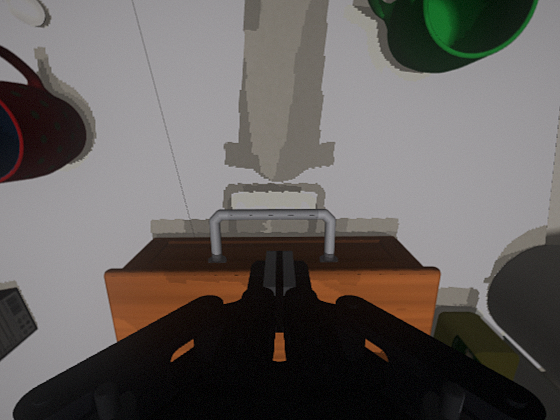

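The wrist view shows the handle bar from (213,214) to (333,214), the box's front top corners at (107,270) and (438,268), and the shut fingers at (280,255). I'll measure from these.

Run:
```python
from h import *
P=env.camera_params('wrist')
a,b=[ray('wrist',p,.072,P) for p in ((217,215),(329,214))]
c,d=[ray('wrist',p,.106,P) for p in ((107,271),(438,269))]
m=(a+b)/2; print('bar',a.round(4),b.round(4),'mid',m.round(4),'len',np.linalg.norm(b-a),'yaw',np.arctan2((a-b)[0],(b-a)[1]))
print('front',c.round(4),d.round(4),((c+d)/2).round(4),np.linalg.norm(d-c),'yaw',np.arctan2((c-d)[0],(d-c)[1]))
s=env.read_state(); R=Ro.from_rotvec(s['tool_rot']).as_matrix(); print(R.round(3))
psi=.1; ex=np.array([np.cos(psi),np.sin(psi),0])
for mid in (m,np.array([.508,.034,.072])):
    g=mid+.025*ex; print('gap',g.round(4),'tool shift',(R.T@(g-s['position'])).round(4))
```

```text
bar [ 0.5169 -0.015   0.072 ] [0.5056 0.0899 0.072 ] mid [0.5113 0.0374 0.072 ] len 0.10550794601830901 yaw 0.10784657352135305
front [ 0.566  -0.1023  0.106 ] [0.5358 0.185  0.106 ] [0.5509 0.0414 0.106 ] 0.28881268140344374 yaw 0.1046137597593363
[[-0.995 -0.1   -0.004]
 [-0.1    0.995  0.002]
 [ 0.004  0.002 -1.   ]]
gap [0.5361 0.0399 0.072 ] tool shift [-0.0375 -0.0046  0.1427]
gap [0.5329 0.0365 0.072 ] tool shift [-0.0339 -0.0077  0.1427]
```

Request:
jog_arm --moves '[[[-0.018,-0.003,0,0,0,0,0],[-0.018,-0.003,0,0,0,0,0],[0,0,0.04,0,0,0,0],[0,0,0.04,0,0,0,0],[0,0,0.015,0,0,0,0],[0,0,0,0,0,0,0]]]'

```text
clock: 11.62
position: [0.5352, 0.0384, 0.1194]
tool_rot: [0.155, -3.133, -0.002]
contact_force: [0.1, 0.4, 0.3]
finger_gap: 0.0002
```

```bash
python3 w.py w3
```

```text
{'clock': 11.625, 'position': [0.5352, 0.0384, 0.1194], 'tool_rot': [0.1546, -3.1329, -0.0023], 'joint_pos': [-0.1941, 0.6583, 0.1082, 1.9473, -0.1307, 0.5474, 1.673], 'contact_force': [0.0686, 0.4386, 0.3327], 'finger_gap': 0.0002}
```

View pics/w3.png

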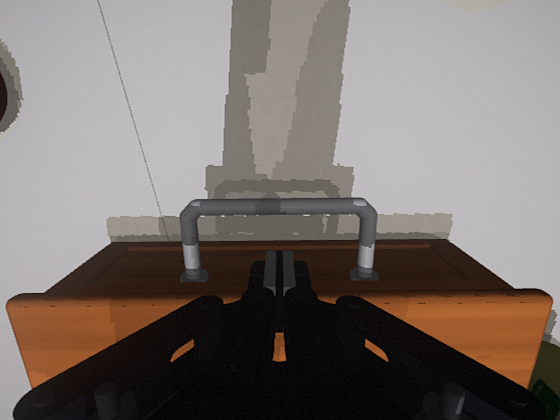

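The close view shows the shut fingertips at (280,255), centred between the bar at row 207 and the handle posts' feet on the drawer face at row 275. I'll go down into the gap.

Request:
jog_arm --moves '[[[0,0,0.012,0,0,0,0],[0,0,0.012,0,0,0,0],[0,0,0.012,0,0,0,0],[0,0,0.012,0,0,0,0],[0,0,0,0,0,0,0]]]'

```text
clock: 12.3
position: [0.5348, 0.0385, 0.0706]
tool_rot: [0.156, -3.132, -0.003]
contact_force: [0.3, 0.3, 0.5]
finger_gap: 0.0002
```

Request:
jog_arm --moves '[[[0.004,0,0,0,0,0,0],[0.005,0,0,0,0,0,0],[0.006,0,0,0,0,0,0],[0.008,0,0,0,0,0,0],[0.01,0,0,0,0,0,0],[0.01,0,0,0,0,0,0],[0.01,0,0,0,0,0,0]]]'

```text
clock: 13.18
position: [0.4823, 0.033, 0.0722]
tool_rot: [0.156, -3.135, -0.003]
contact_force: [2.1, -2.6, 0.9]
finger_gap: 0.0003
```

```bash
python3 w.py w4 drawer_handle:.072
```

```text
{'clock': 13.175, 'position': [0.4823, 0.033, 0.0722], 'tool_rot': [0.156, -3.1349, -0.0026], 'joint_pos': [-0.1751, 0.6967, 0.074, 2.1131, -0.1487, 0.3393, 1.6924], 'contact_force': [2.1362, -2.5586, 0.9197], 'finger_gap': 0.0003}
drawer_handle 0.88 [281. 332.] [0.51  0.038 0.072] [ 0.456 -0.109  0.072] [0.565 0.191 0.072]
```

The drawer follows with a pull of about 2–3 N and is about 44 mm out. Joint 6 nears its limit close in, so I'll lean the fingers about 10° while pulling on.

Request:
jog_arm --moves '[[[0.006,0,0.0002,0,2,0,0],[0.006,0,0.0003,0,2,0,0],[0.006,0,0.0005,0,2,0,0],[0.006,0,0.0007,0,2,0,0],[0.006,0,0.001,0,2,0,0],[0.006,0,0.001,0,0,0,0]]]'

```text
clock: 14.02
position: [0.4476, 0.03, 0.0713]
tool_rot: [0.149, -2.962, 0.01]
contact_force: [1.2, 0.3, -1.5]
finger_gap: 0.0003
```

```bash
python3 w.py w5 drawer_handle:.072
```

```text
{'clock': 14.025, 'position': [0.4476, 0.03, 0.0713], 'tool_rot': [0.1486, -2.9619, 0.0098], 'joint_pos': [-0.1896, 0.7255, 0.0973, 2.0557, -0.133, 0.5431, 1.6802], 'contact_force': [1.2459, 0.2677, -1.4667], 'finger_gap': 0.0003}
drawer_handle 0.7 [277. 332.] [0.472 0.033 0.072] [ 0.422 -0.101  0.072] [0.524 0.176 0.072]
```

Request:
jog_arm --moves '[[[0.006,0,0.001,0,0,0,0],[0.007,0,0.0012,0,0,0,0],[0.006,0,0.001,0,0,0,0],[0.005,0,0.001,0,0,0,0],[0.003,0,0.0005,0,0,0,0],[0,0,0,0,0,0,0]]]'

```text
clock: 14.88
position: [0.4189, 0.0268, 0.0718]
tool_rot: [0.148, -2.959, 0.01]
contact_force: [-0.1, -0.3, -0.5]
finger_gap: 0.0001
```

```bash
python3 w.py w6 drawer_handle:.072 garlic:.06 lemon:.05 nectarine:.06
python3 - <<'E'
from h import *
env.snapshot('top')
for n,z in (('drawer_handle',.072),('garlic',.055),('lemon',.05),('nectarine',.055)):
    print(n,[(round(r['confidence'],2),np.round(r['location']),ray('top',r['location'],z).round(3)) for r in env.recognise('top',n)[:2]])
E
```

```text
{'clock': 14.875, 'position': [0.4189, 0.0268, 0.0718], 'tool_rot': [0.1477, -2.9592, 0.0102], 'joint_pos': [-0.1879, 0.7054, 0.0922, 2.1299, -0.1359, 0.4914, 1.684], 'contact_force': [-0.1125, -0.31, -0.5198], 'finger_gap': 0.0001}
drawer_handle 0.93 [277. 330.] [0.442 0.029 0.072] [ 0.393 -0.104  0.072] [0.495 0.173 0.072]
drawer_handle [(0.97, array([261., 193.]), array([ 0.484, -0.034,  0.072])), (0.62, array([247., 109.]), array([0.718, 0.009, 0.072]))]
garlic []
lemon []
nectarine [(0.68, array([266., 181.]), array([ 0.52 , -0.046,  0.055])), (0.41, array([327., 205.]), array([ 0.459, -0.21 ,  0.055]))]
```

View pics/w6.png

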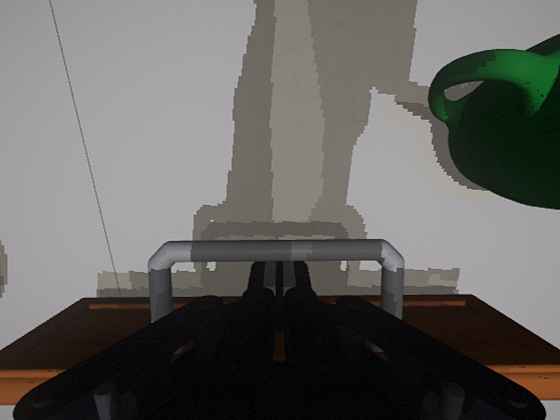

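The wrist view shows the bar at row 250, the fingertips behind it at (277,270), the drawer well out and the green mug clear at the upper right. I'll check the bar's position for the opening.

Run:
```python
from h import *
P=env.camera_params('wrist')
a,b=[ray('wrist',p,.072,P) for p in ((163,252),(392,250))]
m=(a+b)/2; ex=np.array([np.cos(.105),np.sin(.105),0]); print(a.round(4),b.round(4),m.round(4),np.linalg.norm(a-b))
for m0 in ([.5113,.0374,.072],[.508,.034,.072]): print('opening',(np.array(m0)-m)@ex)
```

```text
[ 0.4094 -0.0275  0.072 ] [0.3979 0.0789 0.072 ] [0.4036 0.0257 0.072 ] 0.10701855888173085
opening 0.10831530971984132
opening 0.10467713988875312
```

Request:
jog_arm --moves '[[[0.002,0,0.0004,0,0,0,0],[0.002,0,0.0003,0,0,0,0],[0,0,0,0,0,0,0],[-0.004,0,-0.0007,0,0,0,0],[-0.006,0,-0.001,0,0,0,0],[0,0,0,0,0,0,0],[0.0025,0,-0.015,0,0,0,0],[0.004,0,-0.025,0,0,0,0],[0.007,0,-0.04,0,0,0,0],[0.0085,0,-0.05,0,0,0,0]]]'

```text
clock: 16.62
position: [0.426, 0.0273, 0.2052]
tool_rot: [0.148, -2.959, 0.01]
contact_force: [0.4, 0.1, -0.3]
finger_gap: 0.0002
```

Request:
jog_arm --moves '[[[0.009,0,-0.05,0,0,0,0],[0,0,0,0,-5,0,0],[0,0,0,0,-5,0,0],[0,0,0,0,0,0,0]]]'

```text
clock: 17.12
position: [0.4252, 0.0271, 0.2553]
tool_rot: [0.156, -3.134, -0.004]
contact_force: [-1.6, -0.4, -0.2]
finger_gap: -0.0001
```

```bash
python3 w.py w7 drawer_handle:.072 garlic:.053 lemon:.05 nectarine:.055
```

```text
{'clock': 17.125, 'position': [0.4252, 0.0271, 0.2553], 'tool_rot': [0.1561, -3.134, -0.0037], 'joint_pos': [-0.2518, 0.3076, 0.1606, 2.0968, -0.0751, 0.7459, 1.6271], 'contact_force': [-1.5686, -0.4353, -0.1532], 'finger_gap': -0.0001}
drawer_handle 0.67 [289. 222.] [0.458 0.043 0.072] [ 0.39  -0.107  0.072] [0.571 0.17  0.072]
garlic 0.83 [351. 254.] [0.497 0.122 0.053] [0.467 0.092 0.053] [0.525 0.149 0.053]
lemon 0.73 [277. 243.] [0.493 0.033 0.05 ] [0.477 0.009 0.05 ] [0.518 0.062 0.05 ]
lemon 0.21 [284. 225.] [0.47  0.039 0.05 ] [ 0.393 -0.116  0.05 ] [0.587 0.181 0.05 ]
nectarine 0.77 [210. 254.] [ 0.513 -0.045  0.055] [ 0.482 -0.081  0.055] [ 0.55  -0.014  0.055]
```

View pics/w7.png

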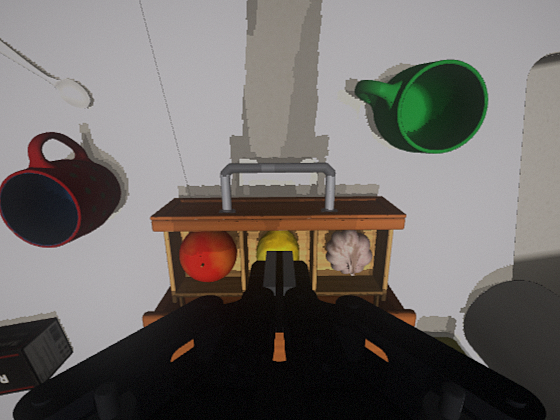

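The wrist view shows the drawer open with the nectarine at (208,256), the lemon at (278,245) and the garlic at (349,253). The red mug is far to the side at (60,190). The garlic comes out at about (0.496, 0.1205), which matches the compartment geometry. I'll move most of the way and look once more.

Request:
jog_arm --moves '[[[-0.005,0.03,0,0,0,0,0],[-0.01,0.03,0,0,0,0,0],[-0.01,0.026,0,0,0,0,0],[0,0,0,0,0,0,0],[0,0,0,0,0,0,0]]]'

```text
clock: 18.0
position: [0.4431, 0.1146, 0.254]
tool_rot: [0.156, -3.133, -0.001]
contact_force: [-0.1, 0.0, -0.1]
finger_gap: 0.0001
```

```bash
python3 w.py w8 drawer_handle:.072 garlic:.053 lemon:.05 nectarine:.055
python3 - <<'E'
from h import *
s=env.read_state(); R=Ro.from_rotvec(s['tool_rot']).as_matrix()
for g in ([.496,.1205,.129],): print((R.T@(np.array(g)-s['position'])).round(4))
P=env.camera_params('wrist'); print('cam',-np.array(P['R']).T@np.array(P['t']).ravel())
env.snapshot('scene')
for n,z in (('garlic',.055),('nectarine',.055)):
    for o in env.outline_of('scene',n)[:2]:
        print(n,round(o['confidence'],2),np.round(o['location']),ray('scene',o['location'],z).round(3))
E
```

```text
{'clock': 18.0, 'position': [0.4431, 0.1146, 0.254], 'tool_rot': [0.1555, -3.1332, -0.0013], 'joint_pos': [-0.4163, 0.3536, 0.1382, 2.0234, -0.071, 0.7732, 1.4345], 'contact_force': [-0.0962, 0.0208, -0.1319], 'finger_gap': 0.0001}
drawer_handle 0.68 [196. 203.] [0.463 0.029 0.072] [ 0.39  -0.113  0.072] [0.572 0.171 0.072]
drawer_handle 0.61 [281. 227.] [0.482 0.122 0.072] [0.458 0.095 0.072] [0.51  0.147 0.072]
garlic 0.89 [282. 233.] [0.496 0.125 0.053] [0.465 0.094 0.053] [0.519 0.15  0.053]
lemon 0.78 [204. 228.] [0.5   0.033 0.05 ] [0.473 0.01  0.05 ] [0.54  0.061 0.05 ]
nectarine 0.7 [131. 232.] [ 0.511 -0.05   0.055] [ 0.48  -0.085  0.055] [ 0.55  -0.012  0.055]
[-0.0535  0.0005  0.1252]
cam [0.36791455 0.10789225 0.3801398 ]
garlic 0.68 [208. 238.] [0.521 0.119 0.055]
nectarine 0.74 [263. 215.] [ 0.541 -0.081  0.055]
```

Both views agree on (0.496, 0.1215). I'll move over the garlic and go down to TCP z = 0.129, which puts the fingertips at 0.112.

Request:
jog_arm --moves '[[[-0.02,0.001,0,0,0,0,0],[-0.02,0.0005,0,0,0,0,0],[-0.0135,0,0,0,0,0,0],[0,0,0.03,0,0,0,0],[0,0,0.03,0,0,0,0],[0,0,0.025,0,0,0,0],[0,0,0.02,0,0,0,0],[0,0,0,0,0,0,0],[0,0,0,0,0,0,0]]]'

```text
clock: 19.52
position: [0.4965, 0.1224, 0.1498]
tool_rot: [0.156, -3.135, -0.003]
contact_force: [0.7, 0.7, -0.0]
finger_gap: -0.0001
```

```bash
python3 w.py w9 garlic:.053
python3 - <<'E'
from h import *
I=env.snapshot('scene'); cv2.imwrite('pics/s9.png',cv2.resize(I[140:310,120:340],None,fx=3.4,fy=3.4,interpolation=cv2.INTER_CUBIC))
for o in env.outline_of('scene','garlic')[:1]:
    ys,xs=np.nonzero(o['mask']); print(o['confidence'],o['location'],xs.min(),xs.max(),ys.min(),ys.max())
for X in ([.496,.1215,.082],[.496,.1215,.053],[.496,.1215,.112]): print(proj('scene',X))
s=env.read_state(); R=Ro.from_rotvec(s['tool_rot']).as_matrix(); print('tip',s['position']+.017*R[:,2])
E
```

```text
{'clock': 19.525, 'position': [0.4965, 0.1224, 0.1498], 'tool_rot': [0.1562, -3.1354, -0.0032], 'joint_pos': [-0.367, 0.5807, 0.106, 1.9969, -0.1122, 0.5713, 1.4867], 'contact_force': [0.6803, 0.7215, -0.0431], 'finger_gap': -0.0001}
garlic 0.76 [278. 217.] [0.496 0.122 0.053] [0.466 0.094 0.053] [0.524 0.149 0.053]
0.54 [206.7, 238.4] 203 216 232 247
[212.45092551 232.87568892]
[212.88775733 242.82337736]
[211.9895772  222.36970246]
tip [0.49651324 0.12256272 0.13305757]
```

View pics/s9.png

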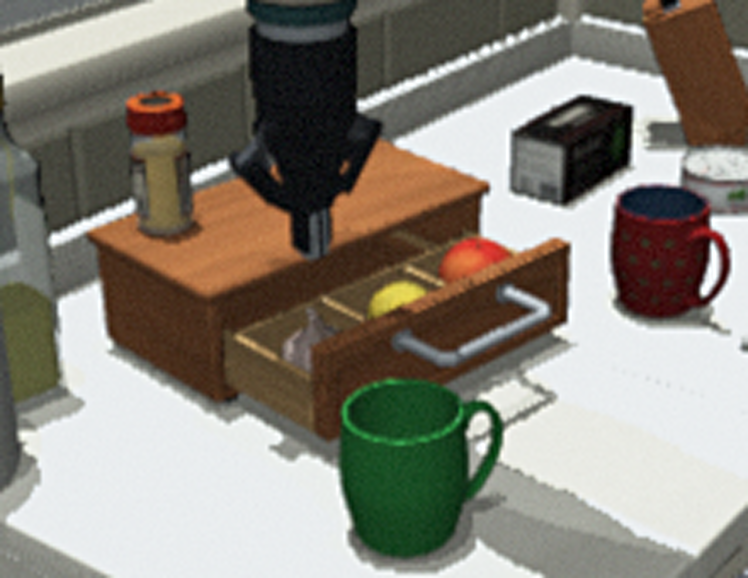

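The scene view shows the garlic's stalk at crop (314,310) with the fingertips directly above at (315,255). The projected top (212.5,232.9) matches the stalk's (212.4,231.2), and the drawer, mugs and jars stand as they should. I'll go down the last 20 mm and hold.

Request:
jog_arm --moves '[[[0,-0.001,0.007,0,0,0,0],[0,0,0.007,0,0,0,0],[0,0,0.006,0,0,0,0],[0,0,0,0,0,0,0],[0,0,0,0,0,0,0],[0,0,0,0,0,0,0],[0,0,0,0,0,0,0],[0,0,0,0,0,0,0],[0,0,0,0,0,0,0],[0,0,0,0,0,0,0]]]'

```text
clock: 20.98
position: [0.4961, 0.1214, 0.1293]
tool_rot: [0.156, -3.135, -0.003]
contact_force: [0.2, -1.2, 0.5]
finger_gap: -0.0001
```

Request:
jog_arm --moves '[[[0,0,0,0,0,0,0],[0,0,0,0,0,0,0],[0,0,0,0,0,0,0],[0,0,0,0,0,0,0],[0,0,0,0,0,0,0],[0,0,0,0,0,0,0],[0,0,0,0,0,0,0],[0,0,0,0,0,0,0],[0,0,0,0,0,0,0],[0,0,0,0,0,0,0]]]'

```text
clock: 22.22
position: [0.4961, 0.1214, 0.1292]
tool_rot: [0.156, -3.135, -0.003]
contact_force: [0.3, -0.3, 0.1]
finger_gap: 0.0004
```

Request:
jog_arm --moves '[[[0,0,0,0,0,0,0],[0,0,0,0,0,0,0],[0,0,0,0,0,0,0],[0,0,0,0,0,0,0],[0,0,0,0,0,0,0],[0,0,0,0,0,0,0],[0,0,0,0,0,0,0],[0,0,0,0,0,0,0]]]'

```text
clock: 23.22
position: [0.4961, 0.1214, 0.1292]
tool_rot: [0.156, -3.135, -0.003]
contact_force: [-1.1, 0.1, 0.3]
finger_gap: 0.0002
```

```bash
python3 w.py w10 garlic:.053 mug:.06 drawer_handle:.072
python3 - <<'E'
from h import *
P=env.camera_params('top'); env.snapshot('top')
for o in env.outline_of('top','mug')[:3]:
    ys,xs=np.nonzero(o['mask']); w=np.array([ray('top',p,.06,P) for p in zip(xs,ys)])
    print(round(o['confidence'],2),w.min(0).round(3),w.max(0).round(3))
E
```

```text
{'clock': 23.225, 'position': [0.4961, 0.1214, 0.1292], 'tool_rot': [0.1564, -3.1346, -0.003], 'joint_pos': [-0.3592, 0.6148, 0.0976, 2.0121, -0.118, 0.5224, 1.4936], 'contact_force': [-1.0855, 0.1399, 0.3099], 'finger_gap': 0.0002}
garlic 0.94 [276. 225.] [0.494 0.121 0.053] [0.466 0.094 0.053] [0.521 0.149 0.053]
drawer_handle 0.69 [174. 176.] [0.461 0.054 0.072] [ 0.389 -0.068  0.072] [0.566 0.169 0.072]
0.82 [ 0.136 -0.371  0.06 ] [ 0.245 -0.276  0.06 ]
0.74 [ 0.39  -0.252  0.06 ] [ 0.509 -0.164  0.06 ]
0.69 [0.29  0.095 0.06 ] [0.373 0.189 0.06 ]
```

```bash
python3 -c "
from cell import env
print(env.hand_in())"
```

```text
the job is handed in; nothing more can be done
None
```

The drawer is open, and the arm is still pointing at the garlic, which is in the leftmost compartment as the robot sees it. I handed the job in at about 23 s of the 61 s allowed.

- **Mug:** I pushed the red mug to the right with the fingertips. It stands about 0.24 m to the side of the box's middle line (190 mm needed), clear of the box, drawer and teaspoon. The green mugs did not move.
- **Drawer:** I hooked it open with the shut fingers behind the handle bar. By my measurement it is about 11 cm out of 12; two estimates, taken before a last 4 mm pull, gave 105 and 108 mm.
- **Pointing:** The shut fingertips are at about (0.496, 0.121, 0.112) m, roughly 3 cm above the garlic's top, and were held still for over 2 s. The last wrist view puts the garlic at about (0.494, 0.121), so the offset is about 2 mm.
- **Forces:** Every reading I took stayed under about 4 N, and I saw no unexpected contact.

**Checks that disagreed:** The scene camera's raw garlic location was about 25 mm off, because it saw only part of the bulb. The garlic's stalk in that same picture matched my position, so I used that instead. The top camera found neither the garlic nor the lemon while the arm blocked its view.

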